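# Torque the loose bearing-cap screw of a drum carder

## Task

Take the orange torque key from its cup, set it gently and fully home on the one unmarked (loose) bearing-cap screw of the drum carder and turn it clockwise until the key slips by some ten degrees, then stop: do not go on turning a slipping key, and do not turn the screw back again. Stand the key upright in its cup again and let go, leaving the other things on the table where they are.

Things in the scene. Friction and masses are not known exactly. Their poses are not given: they have to be found in the camera images.
- torque_key: Preset torque key, 118 mm tall, 0.28 kg, upright in its cup: orange flat wing handle (80 mm along the key's x, 18 mm thick along its y, 84 to 118 mm above the origin), under it a round black clutch housing (29 mm across, 64 to 84 mm up), then the steel shank with the socket. Origin on the axis, level with the socket's mouth; z up. x and y turn with the handle, not with the shank.
- clutch_sleeve (a joint): Rise of the grey ring on the key's clutch housing, m: 0.3 mm per rad that the handle slips clockwise (from above) on the shank, far too little to read off. Up to 0.40 N m handle and shank turn as one; at 0.40 N m the handle slips, the torque staying there (0.3 or so when you stop). White marks (housing) and red marks (shank's collar) stand in line before.
- screw_seat (a point): Fixed point on the loose screw's axis, z up: where its bare steel head (no yellow paint; 16 mm square for 7.5 mm, then a turned cone from 16 to 11 mm across, 11 mm high in all) meets its 22 mm collar, on which the socket's mouth rests when home. The flats stand at any angle: look or feel for it. Runs clockwise at 0.08 N m, hard tight after an unseen 0.25 to 0.95 rad. Socket play 0.18 rad each way.
- bush: Plain round steel bush, 20 mm across, 3 mm high, fixed in the brass cap, with the loose screw in it. Origin at the centre of its underside, 5 mm below screw_seat.
- screw_feed (a joint): How far the loose screw is screwed in, m: 0 when hard tight, below 0 by 1.5 mm a turn when not; at the start it lies between -0.23 and -0.06 mm, far too little to read off.
- bearing_a: Brass split bearing block with the loose screw, fixed on one side frame of the carder: 96 mm long (its x, fore and aft), 26 mm wide, its cap 34 mm high in the middle. Origin at the centre of its underside. The loose screw stands 34 mm from the middle towards -x, in a round bush, its collar's top 27 mm above the origin when tight. It can be on the left or the right frame.
- bearing_b: The other brass bearing block, same shape; both its screws, like the back one of the first block, are tight and marked yellow.
- carder: Drum carder, fixed: base board 390 x 270 mm, feed tray towards the robot, small drum, then the big drum of 180 mm diameter whose top is 212 mm above the table, crank on the right (to 245 mm from the middle), grey belt guard on the left (top 133 mm up). Origin under the middle of the base.
- key_stand: The key's stand, fixed: 100 x 70 mm wooden foot, 12 mm thick, with a round blue cup (42 mm inside, rim 60 mm above the table) and a small block with three hex keys (up to 80 mm high) next to the cup towards +x. Origin at the centre of its underside.
- cup_floor (a point): Centre of the cup's inner floor, 16 mm above the table; the key stands on it with its socket end (25.6 mm square outside; the socket is open downwards, 18.6 mm square inside, 12 mm deep, with a bevelled mouth; as long as the key has not slipped its flats are parallel to the handle's x and y).
- soap_dish: Green round soap dish, 140 mm across, 18 mm high. Bystander.
- soap: Olive block of soap on the dish, 56 x 48 x 42 mm. Bystander.
- jug: White plastic measuring mug, 84 mm across, 120 mm high. Bystander.
- oil_bottle: Small amber oil bottle, 42 mm across, 105 mm high. Bystander.
- spray_bottle: Lilac spray bottle, 68 mm across, 185 mm high. Bystander.
- flick_brush: Brush lying on the table, 170 mm long. Bystander.
- screwdriver: Blue screwdriver lying on the table, 160 mm long. Bystander.
- bobbin: Wooden bobbin standing on the table, 44 mm across, 55 mm high. Bystander.

How it is judged:
By the outcome, as a careful person would: the job done as asked, in the order asked, and still so for the second after the job is handed in, with the robot touching nothing.
It also fails if it takes over 67 s, if anything falls off the work surface, if the arm or the gripper's body presses on something with over 40 N, if the wrist force passes 120 N, or if a joint passes its speed limit or range.

## Robot

A 6-joint arm with a two-finger parallel gripper is mounted at the origin on the work surface. World frame = base frame: x ahead of the robot, y to its left, z up, the work surface at z = 0. Lengths are in m, angles in degrees, forces in N, time in s.
With the tool pointing down it reaches from about 0.3 to 0.75 m from the base axis. Payload 8.5 kg.
Tool frame: the origin (TCP) lies at the very end of the fingers, on their centre line; the grasp point (between the pads) lies 19 mm behind it (env.grip_point_offset is the distance from the TCP to the grasp point, in m); z points along the fingers, y is the direction in which the jaws open and shut (so a half turn about z gives the same grasp; the last joint's range is limited). The gripper opens to 85 mm and grips with 20 to 120 N. Pads are 22 mm wide; open, the fingers measure 114 mm over their backs; the gripper's body (76 mm by 85 mm) begins 54 mm behind the grasp point. The pads swing forward as they close: fully open they stand 13 mm farther back than shut.
Start: joints at [-88.138, 21.807, 74.336, -0, 83.858, -12.336], TCP at [0.135, -0.533, 0.231] pointing down, gripper open.
Joint ranges: [-178.18, 178.18], [-50.72, 133.34], [12.68, 142.11], [-81.47, 261.47], [9.98, 163.14], [-165.26, 165.26]. Speed limits (degrees/s): [136.94, 136.94, 180, 180, 180, 180].

## Interface

Orientations are given as a 3x3 rotation matrix whose columns are the frame's x, y, z axes.
In Python, from rig import env gives the robot as it stands.
- The arm moves only by the tool move_arm, never from a script. Its argument "moves" is a list of rows, each a list of 4 numbers: the shift along the tool's x, y, z in mm, then the turn about the tool's z in rad. In form: [[tx, ty, tz, spin], ...]. A call has 1 to 20 rows; each row is the pose to reach, as a shift and turn from the pose commanded when the call began, along the tool's axes at that moment; what a row does not reach only later rows make up. A row lasts 1/10 s, in which the tool goes at most 50 mm and 8.59 degrees, less where a joint would pass 70% of its speed; a pose out of reach is approached as far as the arm can. A call with a gripper value outside its range is refused whole. "grip" is the closure, from 0 (fully open) to 1 (shut), set as the call begins (left out, the last holds). The fingers move at their own pace and stop on an object; "grip_force" is the grip in N (left out, the last holds). Time passes only in rows, so rows that repeat a pose let the fingers close. It gives the time, the measured TCP pose, the force and the opening at its end, in the units of the state.
- env.observe(): the state, without advancing time (a new reading comes with each control period).
- env.get_image(name): name is "side" or "top" or "wrist"; returns the picture (420x560x3 uint8, red, green, blue); there is no depth.
- env.get_calibration(name): a dict with "fovy" (degrees; the focal length in pixels is half the picture's height over the tangent of half this angle, whatever the lens; pixels are square), "cx", "cy" (the principal point, pixels), "extrinsics" (4x4, takes a point from world to camera coordinates); the wrist camera has in their place "tool_from_camera" (4x4, takes a point from camera to tool coordinates, whose origin is the TCP and whose axes are the flange's). Camera axes: x right, y up, looking along -z (the intrinsics and any distortion apply to the point x, -y, -z); pixel columns grow to the right and rows downward; lengths in m; the calibration is good to about 2 mm. A picture is of the moment at which its call begins: read the wrist's pose just before it. get_calibration takes no time and is no camera call.
- env.close_job(): hands the job in, once; it reports no verdict.
Trained networks look in the newest picture that a camera, given by its name, has taken for a name from the list of things; names that differ only in an ending like _2 or _b are one class to them, and where a whole thing is asked for, a point or a joint stands for the part that bears it (a point fixed in the world has none). Each returns a list of dicts, best first, with "conf" (0 to 1); they miss things now and then, are a little off and sometimes report something else, mostly with a low value. They report only what shows in the picture. A call takes as long as a camera call.
- env.silhouettes(camera, name): "region" (420x560 bool, what is visible of it) and "point" ([row, column] in pixels, amid what is visible of it).
- env.tip_of(camera, name): "point" ([row, column] in pixels: a listed point, or the origin of a listed thing).
The state is a dict: "time_s": time; "q": joint angles; "qvel": joint speeds; "joint_efforts": joint torques, N m; "position": TCP position; "tool_rot": TCP orientation; "ft_force": force on the tool from outside, world axes, zero at the start; "wrist_torque": the same for the moment, N m; "grip_width": finger opening in m.
Only numpy, scipy, OpenCV 4.12 (cv2) and the standard library are available. Lean on these libraries where they do the work, as an engineer would, in place of code of your own. Each camera call takes 0.05 s, during which the arm holds its last target.

## Working session

There is one attempt and no reset: what is moved stays moved. The work goes in short steps, Python scripts to look and compute and a tool call to move; the robot and the scene stay as the last step left them, time stands still between calls to the robot, and variables do not carry over. Pictures are saved under pics/ and viewed, and the job is handed in when it is done.

Besides the shell and the picture viewer there is one more tool, called as name(argument=value, ...) on one line, values as JSON. move_arm: Moves the arm, as the interface text tells. Its arguments: {"type":"object","properties":{"moves":{"type":"array"},"grip":{"type":"number"},"grip_force":{"type":"number"}},"required":["moves"]}

```bash
ls; mkdir -p pics; python3 - <<'E'
from rig import env
import cv2,json
print(env.observe())
for n in ("side","top","wrist"):
    im=env.get_image(n); cv2.imwrite(f"pics/{n}0.png",im[:,:,::-1]); print(n,env.get_calibration(n))
    for t in ("torque_key","key_stand","bearing_a","screw_seat","cup_floor","bush"):
        for f in ("tip_of",):
            r=getattr(env,f)(n,t); print(n,t,[(d["point"],d["conf"]) for d in r])
print(env.observe()["time_s"])
E
```

```text
pics
{'time_s': 0.0, 'q': array([-8.81394258e+01,  2.18417979e+01,  7.43858449e+01,  9.36236603e-04,
        8.38596428e+01, -1.23383078e+01]), 'qvel': array([-0.03965894,  0.02042303, -0.07286355, -0.03527915,  0.00981284,
        0.04653161]), 'joint_efforts': array([-2.03784060e-03, -4.48468101e+01, -2.31274706e+01, -2.53348835e-04,
        4.82503034e-03,  2.40823954e-05]), 'position': array([ 0.13487691, -0.53289147,  0.2306978 ]), 'tool_rot': array([[ 9.69450574e-01,  2.45286738e-01, -3.32235081e-05],
       [ 2.45286503e-01, -9.69449437e-01,  1.52314621e-03],
       [ 3.41399053e-04, -1.48476424e-03, -9.99998839e-01]]), 'ft_force': array([-0.7260807 ,  0.4680377 , -0.54953332]), 'wrist_torque': array([-0.00935106, -0.00538772,  0.0167015 ]), 'grip_width': 0.08528963072349761}
side {'fovy': 47.56518865691375, 'cx': 275.50060395922935, 'cy': 203.96023487081032, 'extrinsics': array([[ 0.99594617, -0.08989198, -0.00326496, -0.47159988],
       [ 0.06325617,  0.67410897,  0.73591831, -0.12963856],
       [-0.06395222, -0.73314155,  0.67706247, -1.41338133],
       [ 0.        ,  0.
[... 785 characters left out ...]
[([193.1, 344.8], 0.58)]
top screw_seat [([185.8, 267.8], 0.58)]
top cup_floor [([228.4, 181.8], 0.59)]
top bush [([186.4, 262.9], 0.48)]
wrist {'fovy': 59.53318411726848, 'cx': 278.8183383677091, 'cy': 210.60036032010052, 'tool_from_camera': array([[-1.45910529e-04,  9.52430990e-01,  3.04754309e-01,
         7.66895441e-02],
       [ 9.99999860e-01,  2.93986148e-04, -4.39997089e-04,
        -5.18714624e-04],
       [-5.08660408e-04,  3.04754202e-01, -9.52430899e-01,
        -1.42457587e-01],
       [ 0.00000000e+00,  0.00000000e+00,  0.00000000e+00,
         1.00000000e+00]])}
wrist torque_key []
wrist key_stand []
wrist bearing_a []
wrist screw_seat []
wrist cup_floor []
wrist bush []
1.05
```

View pics/side0.png

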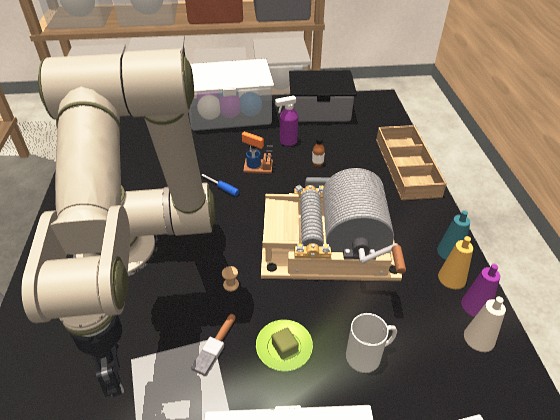

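View pics/top0.png

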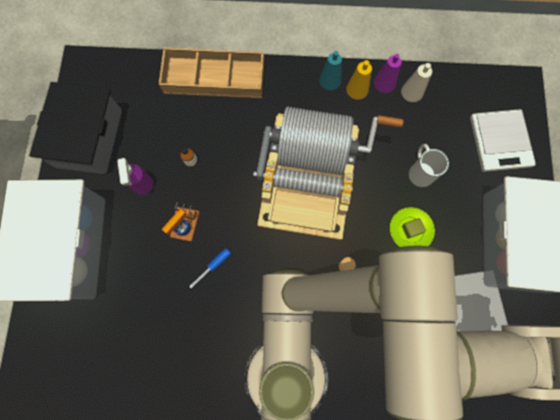

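View pics/wrist0.png

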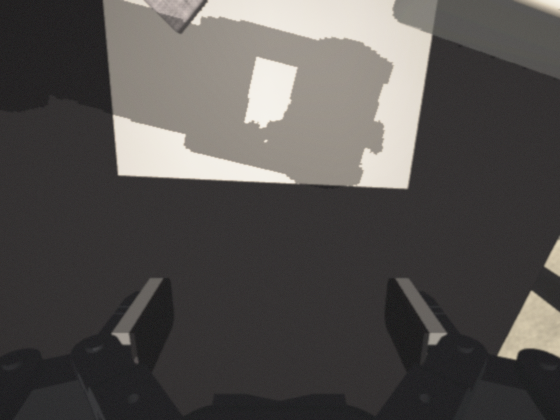

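```bash
cat > h.py <<'E'
import numpy as np, cv2
from rig import env
def K(c):
    f=210/np.tan(np.radians(c["fovy"])/2); return f,c["cx"],c["cy"]
def ext(n,st=None):
    c=env.get_calibration(n)
    if n=="wrist":
        st=st or env.observe(); T=np.eye(4);T[:3,:3]=st["tool_rot"];T[:3,3]=st["position"]
        return np.linalg.inv(T@c["tool_from_camera"]),c
    return c["extrinsics"],c
def proj(n,P,st=None):
    E,c=ext(n,st);f,cx,cy=K(c);p=E[:3,:3]@np.array(P,float)+E[:3,3]
    return np.array([cy-f*p[1]/-p[2], cx+f*p[0]/-p[2]])
def ray(n,rc,st=None):
    E,c=ext(n,st);f,cx,cy=K(c);d=np.array([(rc[1]-cx)/f,-(rc[0]-cy)/f,-1])
    R=E[:3,:3];return -R.T@E[:3,3],R.T@d
def atz(n,rc,z,st=None):
    o,d=ray(n,rc,st);return o+d*(z-o[2])/d[2]
def tri(a,b):
    A=[];B=[]
    for o,d in (a,b):
        d=d/np.linalg.norm(d);M=np.eye(3)-np.outer(d,d);A.append(M);B.append(M@o)
    return np.linalg.lstsq(np.vstack(A),np.hstack(B),rcond=None)[0]
def zoom(n,im,r0,r1,c0,c1,s=5):
    cv2.imwrite(n,cv2.resize(im[r0:r1,c0:c1,::-1],None,fx=s,fy=s,interpolation=cv2.INTER_CUBIC))
E
python3 - <<'E'
from h import *
print("cup tri",tri(ray("top",(228.4,181.8)),ray("side",(163.4,253.9))), atz("top",(228.4,181.8),.016),atz("side",(163.4,253.9),.016))
print("seat tri",tri(ray("top",(185.8,267.8)),ray("side",(187.4,299.7))))
t=cv2.imread("pics/top0.png")[:,:,::-1];s=cv2.imread("pics/side0.png")[:,:,::-1]
zoom("pics/tz1.png",t,100,245,250,410,5);zoom("pics/sz1.png",s,160,285,255,410,5)
zoom("pics/tz2.png",t,190,250,150,220,8);zoom("pics/sz2.png",s,120,185,225,300,8)
E
```

```text
cup tri [0.42777248 0.35204139 0.01218977] [0.42645346 0.35093898 0.016     ] [0.42825152 0.34736522 0.016     ]
seat tri [0.552116   0.08306429 0.11903379]
```

View pics/tz1.png

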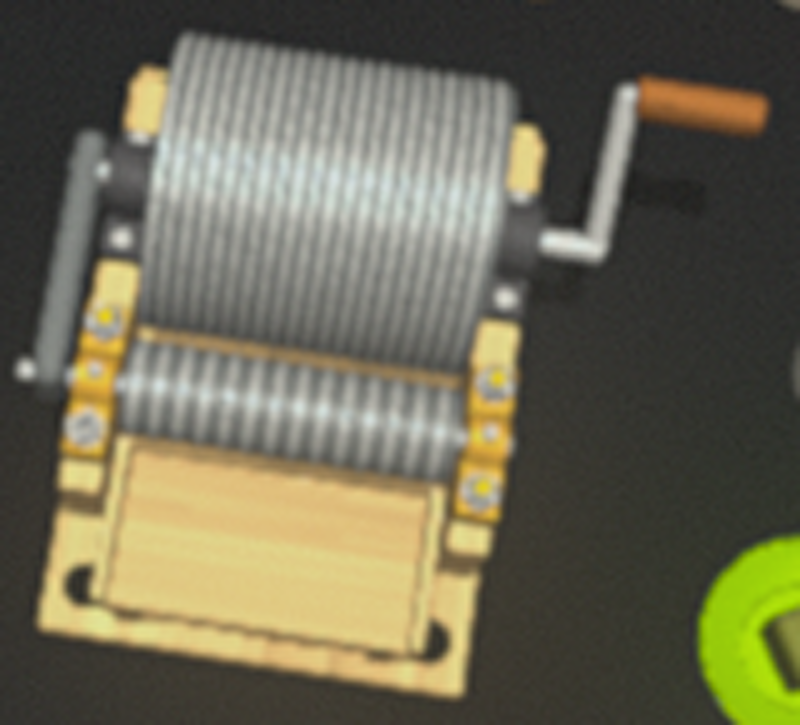

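View pics/sz1.png

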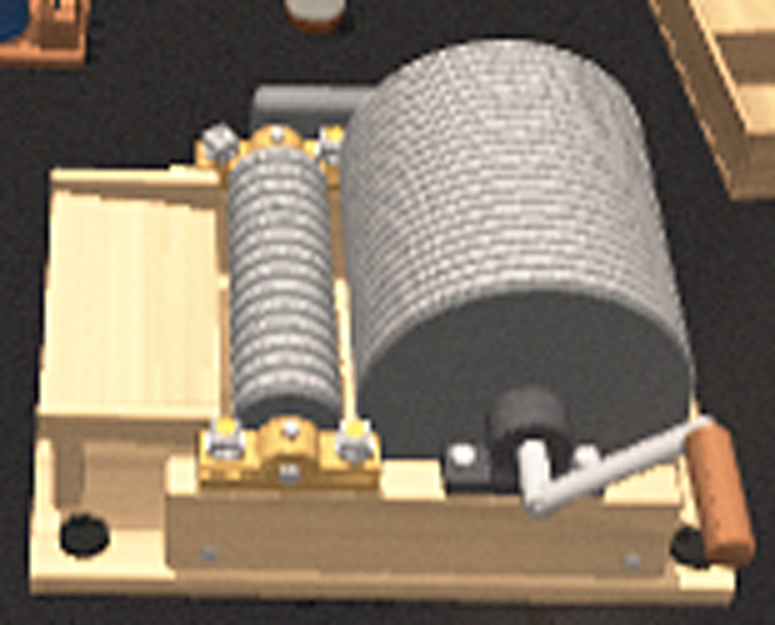

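View pics/tz2.png

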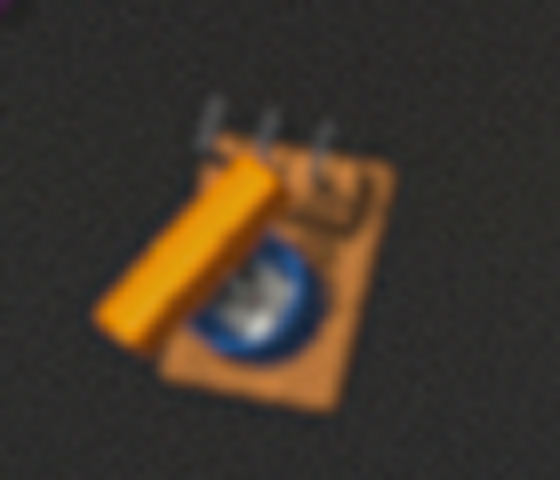

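View pics/sz2.png

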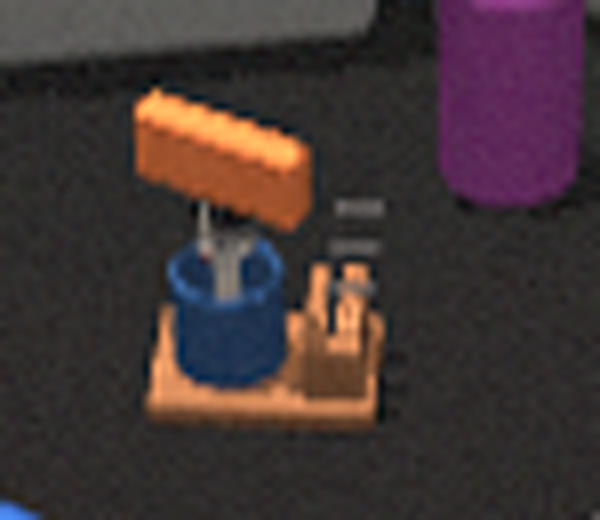

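```bash
cat >> h.py <<'E'
def plan(P,yaw,st=None):
    st=st or env.observe();R=st["tool_rot"];d=R.T@(np.array(P)-st["position"])*1000
    cy=np.degrees(np.arctan2(R[1,0],R[0,0])); s=(cy-yaw+180)%360-180
    print("t",st["time_s"],"pos",st["position"].round(4),"yaw",cy.round(2),"q",st["q"].round(1),"\n shift",d.round(1),"spin",np.radians(s).round(3),"n",max(np.linalg.norm(d)/50,abs(s)/8.59).round(1))
E
python3 - <<'E'
from h import *
st=env.observe()
print(st["tool_rot"].T@[0,0,60],tri(ray("top",(185.6,267)),ray("side",(189,299))))
for p in [(227,187),(180,140)]: print(atz("top",p,.1))
plan((.553,.083,.23),90)
E
```

```text
[ 5.70125732e-04  3.91933590e-04 -6.00000000e+01] [0.55262033 0.08564968 0.11141486]
[0.41661748 0.31432919 0.1       ]
[0.55371158 0.47222623 0.1       ]
t 1.05 pos [ 0.1349 -0.5332  0.2313] yaw 14.2 q [-88.1  21.8  74.3   0.   83.9 -12.3] 
 shift [ 556.5 -494.8    1.3] spin -1.323 n 14.9
```

move_arm(moves=[[0,0,-45,-0.1],[250,-222,-60,-0.7],[250,-222,-60,-0.7],[250,-222,-60,-0.7],[250,-222,-60,-0.7],[250,-222,-60,-0.7],[250,-222,-60,-0.7],[556,-495,-60,-1.323],[556,-495,-60,-1.323],[556,-495,-60,-1.323],[556,-495,-60,-1.323],[556,-495,-60,-1.323],[556,-495,-60,-1.323],[556,-495,-60,-1.323],[556,-495,-60,-1.323],[556,-495,-40,-1.323],[556,-495,-5,-1.323],[556,-495,-5,-1.323],[556,-495,-5,-1.323],[556,-495,-5,-1.323]])

```text
time_s: 3.05
position: [0.553, 0.0823, 0.2384]
tool_rot: [[0.001, 1.0, 0.003], [1.0, -0.001, -0.0], [-0.0, 0.003, -1.0]]
ft_force: [-0.6, 0.4, -0.4]
grip_width: 0.0851
```

```bash
python3 - <<'E'
from h import *
st=env.observe(); im=env.get_image("wrist"); cv2.imwrite("pics/w1.png",im[:,:,::-1])
plan((.553,.083,.23),90,st); print(st["qvel"].round(1))
for t in ("screw_seat","bush"):
    r=env.tip_of("wrist",t); print(t,[(d["point"],d["conf"],atz("wrist",d["point"],.115,st)) for d in r])
print(proj("wrist",(.5526,.0846,.115),st))
E
```

```text
t 3.05 pos [0.553  0.0823 0.2384] yaw 89.93 q [-3.7 22.4 72.2 -0.  85.2 -3.6] 
 shift [0.7 0.  8.4] spin -0.001 n 0.2
[-0.1 -0.4  0.1  0.1 -0.4 -0. ]
screw_seat [([198.9, 275.3], 0.86, array([0.54927909, 0.08450992, 0.115     ]))]
bush [([196.8, 279.0], 0.89, array([0.55206613, 0.08614438, 0.115     ]))]
[198.7755891  279.71160053]
```

View pics/w1.png

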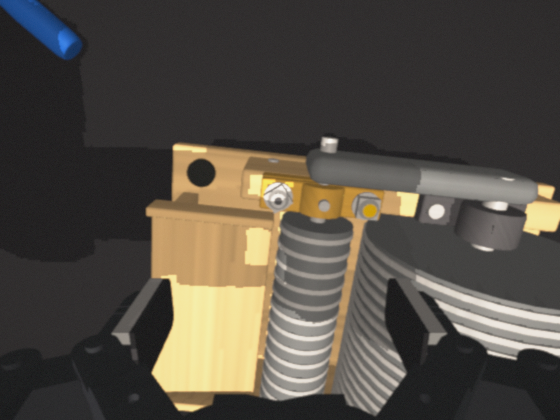

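```bash
python3 - <<'E'
from h import *
im=cv2.imread("pics/w1.png")[:,:,::-1]; zoom("pics/w1z.png",im,170,230,240,320,10)
for x in [.55]:
    for z in (.115,.126): print(z,proj("wrist",(.5526,.0846,z)))
E
```

```text
0.115 [199.18614112 280.04791967]
0.126 [203.38589025 280.14367683]
```

View pics/w1z.png

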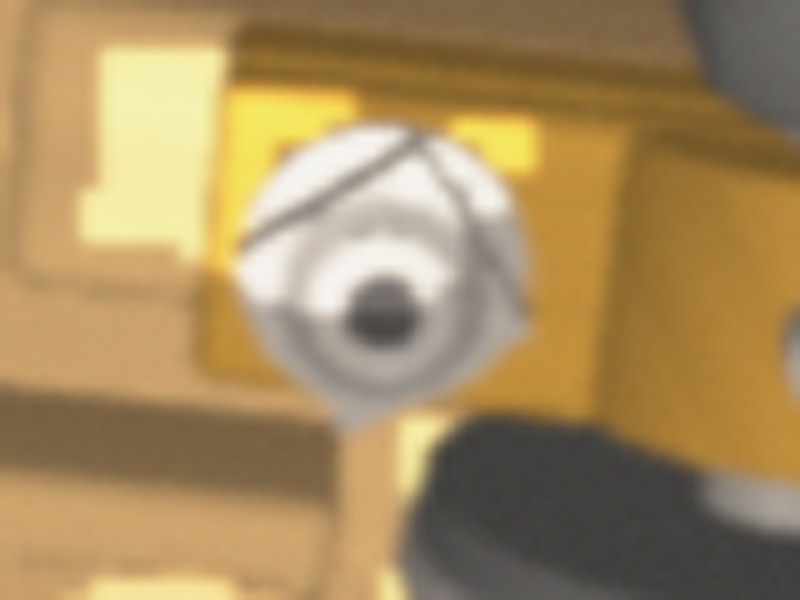

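move_arm(moves=[[0,0,0,-0.908],[0,0,0,-0.908],[0,0,0,-0.908],[0,0,0,-0.908],[0,0,0,-0.908],[0,0,0,-0.908],[0,0,0,-0.908],[0,0,0,-0.908],[0,0,0,-0.908]])

```text
time_s: 4.1
position: [0.5525, 0.0829, 0.2366]
tool_rot: [[-0.786, 0.618, 0.001], [0.618, 0.786, -0.0], [-0.0, 0.0, -1.0]]
ft_force: [0.8, -0.6, 0.5]
grip_width: 0.0854
```

```bash
python3 - <<'E'
from h import *
import pickle
st=env.observe(); im=env.get_image("wrist"); cv2.imwrite("pics/w2.png",im[:,:,::-1])
plan((.428,.350,.25),142,st); 
for t in ("screw_seat","bush"):
    r=env.tip_of("wrist",t); print(t,[(d["point"],d["conf"],atz("wrist",d["point"],.115,st)) for d in r])
p=proj("wrist",(.5526,.0846,.115),st);print(p)
r,c=p.astype(int); print(r-30,c-40); zoom("pics/w2z.png",im,r-30,r+30,c-40,c+40,10)
E
```

```text
t 4.1 pos [0.5525 0.0829 0.2366] yaw 141.84 q [ -3.6  22.5  72.4  -0.   85.1 -55.4] 
 shift [262.9 133.1 -13.4] spin -0.003 n 5.9
screw_seat [([201.8, 277.4], 0.92, array([0.55018857, 0.08239081, 0.115     ]))]
bush [([193.7, 279.3], 0.94, array([0.54612561, 0.0873933 , 0.115     ]))]
[202.47902784 281.70227215]
172 241
```

View pics/w2z.png

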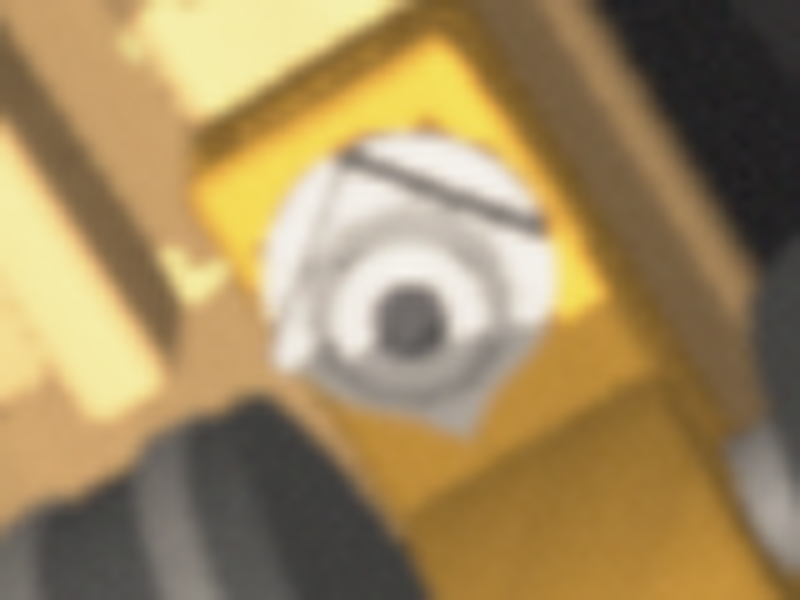

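```bash
python3 - <<'E'
from h import *
def S(p,yaw,zz):
    y=np.radians(yaw);return dict(position=np.array(p),tool_rot=np.array([[np.cos(y),np.sin(y),0],[np.sin(y),-np.cos(y),0],[0,0,-1.]]))
s1=S([.5530,.0823,.2384],89.93,0); s1["tool_rot"]=np.array([[0.001, 1.0, 0.003], [1.0, -0.001, -0.0], [-0.0, 0.003, -1.0]])
s2=env.observe()
for nm,a,b in (("sq",(198.05,277.95),(201.15,281.55)),("tip",(200.85,277.85),(203.65,281.55))):
    print(nm,tri(ray("wrist",a,s1),ray("wrist",b,s2)))
    for z in (.115,.12,.125,.13): print(z,atz("wrist",a,z,s1),atz("wrist",b,z,s2))
print(proj("top",(.5515,.083,.125)),proj("side",(.5515,.083,.125)))
plan((.428,.350,.25),142,s2)
E
```

```text
sq [0.55202339 0.0851895  0.11235315]
0.115 [0.55186898 0.0862986  0.115     ] [0.55157621 0.0853036  0.115     ]
0.12 [0.55186803 0.0877174  0.12      ] [0.55039895 0.08617608 0.12      ]
0.125 [0.55186708 0.0891362  0.125     ] [0.5492217  0.08704855 0.125     ]
0.13 [0.55186613 0.090555   0.13      ] [0.54804444 0.08792103 0.13      ]
tip [0.55190193 0.08516036 0.11950191]
0.115 [0.55178948 0.08410544 0.115     ] [0.55311703 0.08410252 0.115     ]
0.12 [0.55179002 0.08556549 0.12      ] [0.55191057 0.08499776 0.12      ]
0.125 [0.55179057 0.08702553 0.125     ] [0.55070411 0.085893   0.125     ]
0.13 [0.55179112 0.08848558 0.13      ] [0.54949766 0.08678823 0.13      ]
[184.65252432 267.69517683] [186.17230023 298.84257495]
t 4.25 pos [0.5525 0.083  0.2364] yaw 141.94 q [ -3.6  22.5  72.4   0.   85.1 -55.5] 
 shift [262.6 133.4 -13.6] spin -0.001 n 5.9
```

move_arm(moves=[[0,0,-30,0],[263,133,-30,0],[263,133,-30,0],[263,133,-30,0],[263,133,-30,0],[263,133,-30,0],[263,133,-5,0],[263,133,0,0],[263,133,0,0],[263,133,0,0]])

```text
time_s: 5.25
position: [0.4277, 0.3491, 0.2368]
tool_rot: [[-0.788, 0.616, 0.001], [0.616, 0.788, 0.0], [-0.001, 0.0, -1.0]]
ft_force: [0.5, 0.2, 0.6]
grip_width: 0.0855
```

```bash
python3 - <<'E'
from h import *
st=env.observe(); im=env.get_image("wrist"); cv2.imwrite("pics/w3.png",im[:,:,::-1])
plan((.428,.350,.25),142,st); 
for t in ("torque_key","cup_floor","spray_bottle"):
    r=env.tip_of("wrist",t); print(t,[(d["point"],d["conf"],atz("wrist",d["point"],.016,st)) for d in r])
r=env.silhouettes("wrist","torque_key"); 
for d in r: print(d["point"],d["conf"],d["region"].sum())
# orange handle
hsv=cv2.cvtColor(im,cv2.COLOR_RGB2HSV); m=((hsv[...,0]>5)&(hsv[...,0]<20)&(hsv[...,1]>180)&(hsv[...,2]>150)).astype(np.uint8)
n,l,s,c=cv2.connectedComponentsWithStats(m);k=1+s[1:,4].argmax();print(s[k],c[k],cv2.minAreaRect(cv2.findContours((l==k).astype(np.uint8),0,2)[0][0]))
E
```

```text
t 5.25 pos [0.4277 0.3491 0.2368] yaw 141.95 q [ 26.9  21.8  73.4  -0.   84.7 -25. ] 
 shift [  0.3   0.9 -13.2] spin -0.001 n 0.3
torque_key [([175.7, 277.0], 0.58, array([0.42636216, 0.3468876 , 0.016     ]))]
cup_floor [([174.8, 277.7], 0.78, array([0.42607002, 0.34801378, 0.016     ]))]
spray_bottle [([186.4, 466.9], 0.96, array([0.55424379, 0.4922095 , 0.016     ]))]
[202.3, 274.7] 0.86 3091
[398 363   7   7  20] [401.35 365.9 ] ((401.50006103515625, 365.5000305175781), (8.485280990600586, 2.8284268379211426), 45.0)
```

View pics/w3.png

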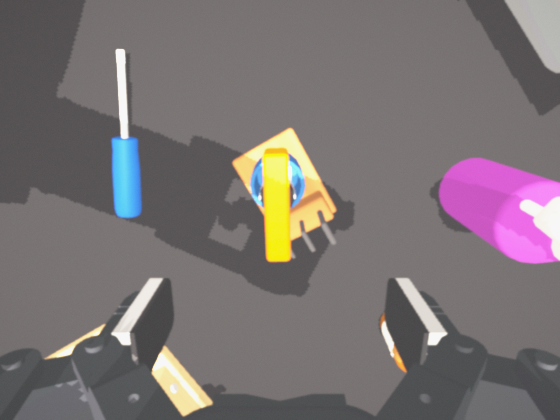

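```bash
python3 - <<'E'
from h import *
im=cv2.imread("pics/w3.png")[:,:,::-1]
zoom("pics/w3z.png",im,140,272,230,340,5)
st=env.observe()
a=atz("wrist",(150,276),.134,st);b=atz("wrist",(261,279.5),.134,st);print(a,b,np.linalg.norm(a-b),(a+b)/2,np.degrees(np.arctan2(*(a-b)[1::-1])))
E
```

```text
[0.3921243  0.37354113 0.134     ] [0.45756947 0.32529833 0.134     ] 0.08130459426479467 [0.42484689 0.34941973 0.134     ] 143.60427645251224
```

View pics/w3z.png

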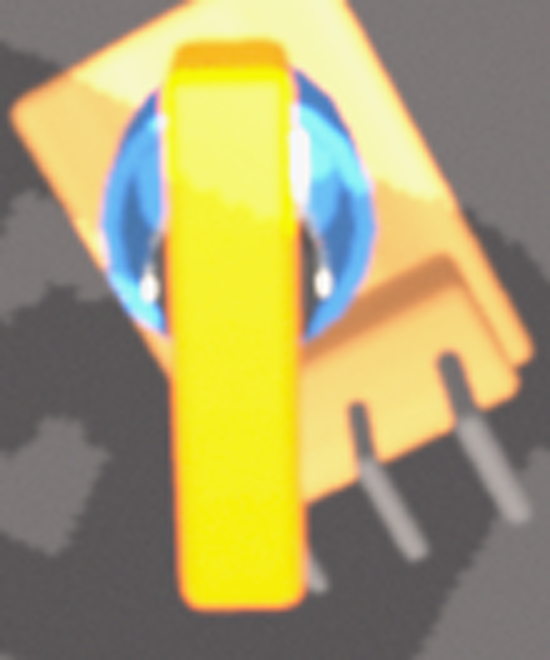

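```bash
python3 - <<'E'
from h import *
st=env.observe()
for p in ((340,390),(310,385)): 
    P=atz("wrist",p,.09,st); print(P, st["tool_rot"].T@(P-st["position"]))
print(atz("top",(157,189),.05))
plan((.4257,.3488,.103),143.5)
E
```

```text
[0.6017304  0.34361829 0.09      ] [-0.14036391  0.10291705  0.14696402]
[0.57172496 0.35756817 0.09      ] [-0.10813922  0.0954008   0.14694565]
[0.65318473 0.34444981 0.05      ]
t 5.5 pos [0.4276 0.3491 0.2368] yaw 141.94 q [ 26.9  21.8  73.5  -0.   84.7 -25. ] 
 shift [  1.4  -1.5 133.8] spin -0.027 n 2.7
```

move_arm(moves=[[1.4,-1.5,45,-0.027],[1.4,-1.5,90,-0.027],[1.4,-1.5,115,-0.027],[1.4,-1.5,134,-0.027],[1.4,-1.5,134,-0.027],[1.4,-1.5,134,-0.027]], grip=0)

```text
time_s: 6.1
position: [0.4256, 0.3494, 0.1031]
tool_rot: [[-0.804, 0.594, 0.001], [0.594, 0.804, 0.0], [-0.0, 0.001, -1.0]]
ft_force: [0.3, 0.7, 0.3]
grip_width: 0.0855
```

```bash
python3 - <<'E'
from h import *
st=env.observe(); im=env.get_image("wrist"); cv2.imwrite("pics/w4.png",im[:,:,::-1])
plan((.4257,.3488,.103),143.5,st); print(st["ft_force"])
E
```

```text
t 6.1 pos [0.4256 0.3494 0.1031] yaw 143.54 q [ 27.1  29.1  85.4  -0.   65.5 -26.5] 
 shift [-0.4 -0.4  0.1] spin 0.001 n 0.0
[0.3303512  0.67859234 0.32054776]
```

View pics/w4.png

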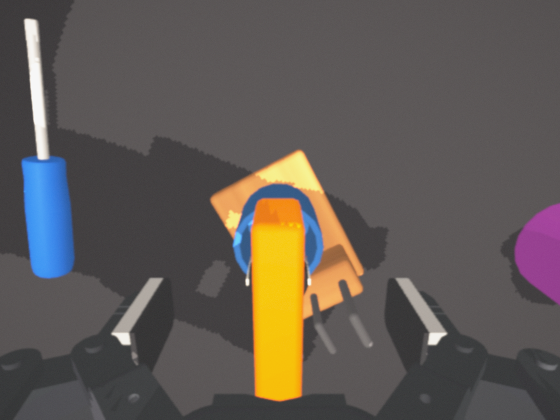

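move_arm(moves=[[0,0,0,0],[0,0,0,0],[0,0,0,0],[0,0,0,0],[0,0,0,0],[0,0,0,0],[0,0,0,0],[0,0,0,0]], grip=1, grip_force=70)

```text
time_s: 6.95
position: [0.4251, 0.3494, 0.1026]
tool_rot: [[-0.805, 0.594, 0.0], [0.594, 0.805, 0.0], [-0.0, 0.0, -1.0]]
ft_force: [-1.2, -0.4, 4.5]
grip_width: 0.0171
```

```bash
python3 - <<'E'
from h import *
st=env.observe(); im=env.get_image("wrist"); cv2.imwrite("pics/w5.png",im[:,:,::-1])
print(st["grip_width"]); plan((.4257,.3488,.203),143.5,st); print(st["ft_force"])
E
```

```text
0.017082043409219826
t 6.95 pos [0.4251 0.3494 0.1026] yaw 143.57 q [ 27.1  29.1  85.4  -0.   65.5 -26.5] 
 shift [-9.000e-01 -1.000e-01 -1.004e+02] spin 0.001 n 2.0
[-1.17212413 -0.35970703  4.51246203]
```

View pics/w5.png

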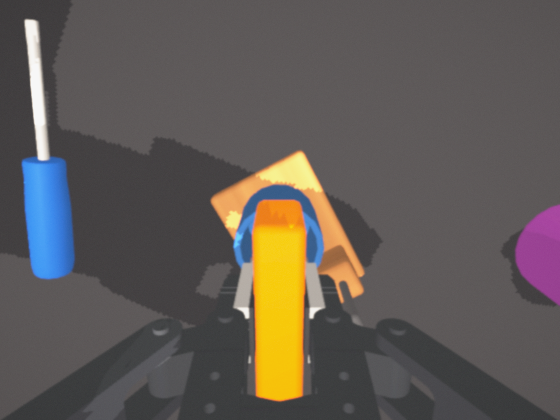

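```bash
python3 - <<'E'
from h import *
im=cv2.imread("pics/w5.png")[:,:,::-1]; zoom("pics/w5z.png",im,190,405,220,340,4)
st=env.observe()
for p in ((225,278.5),(397,278.5)): print(st["tool_rot"].T@(atz("wrist",p,.134,st)-st["position"]))
for p in ((235,278.5),): print(p)
E
```

```text
[ 0.03892085 -0.0009042  -0.03135578]
[-0.03055396 -0.00093274 -0.03134341]
(235, 278.5)
```

View pics/w5z.png

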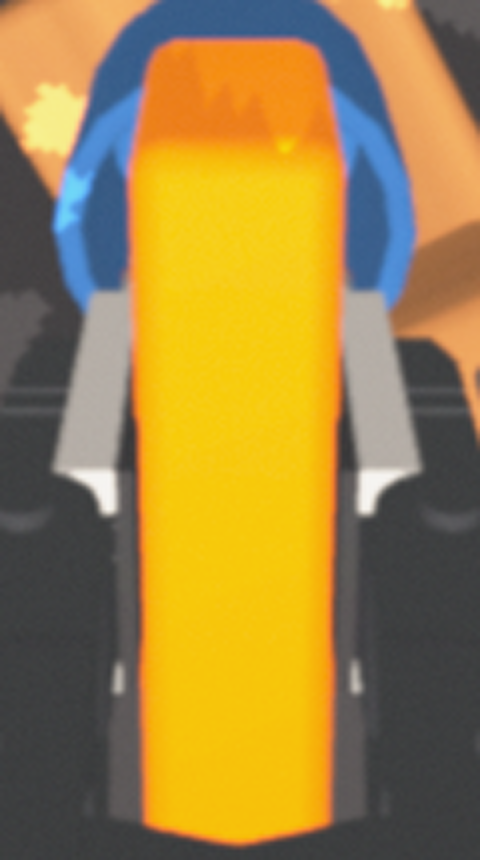

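move_arm(moves=[[0,0,-10,0],[0,0,-50,0],[0,0,-100,0],[0,0,-150,0],[0,0,-150,0],[0,0,-150,0]])

```text
time_s: 7.6
position: [0.4248, 0.3494, 0.2527]
tool_rot: [[-0.805, 0.594, 0.001], [0.594, 0.805, 0.001], [-0.0, 0.001, -1.0]]
ft_force: [-0.2, -0.0, -3.5]
grip_width: 0.0171
```

```bash
python3 - <<'E'
from h import *
st=env.observe(); im=env.get_image("wrist"); cv2.imwrite("pics/w6.png",im[:,:,::-1])
print(st["grip_width"]); plan((.552,.0852,.255),120,st); print(st["ft_force"],st["wrist_torque"])
E
```

```text
0.017136642622189297
t 7.6 pos [0.4248 0.3494 0.2527] yaw 143.58 q [ 27.1  21.   72.1   0.   86.9 -26.5] 
 shift [-259.2 -137.1   -2.3] spin 0.411 n 5.9
[-0.1948947  -0.037759   -3.45333184] [-0.03126044  0.08618195 -0.00193484]
```

View pics/w6.png

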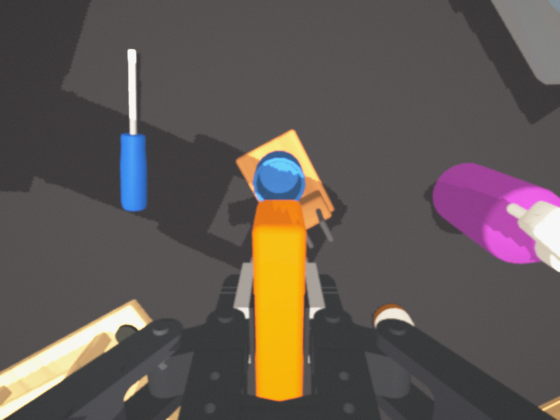

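```bash
python3 - <<'E'
from h import *
plan((.5521,.0865,.240),120)
E
```

```text
t 7.65 pos [0.4244 0.3491 0.2513] yaw 143.57 q [ 27.1  21.1  72.2   0.   86.9 -26.5] 
 shift [-258.7 -135.5   11.3] spin 0.411 n 5.8
```

move_arm(moves=[[-40,-20,-5,0.1],[-259,-136,-5,0.411],[-259,-136,-5,0.411],[-259,-136,-5,0.411],[-259,-136,-5,0.411],[-259,-136,-5,0.411],[-259,-136,-5,0.411],[-259,-136,11,0.411],[-259,-136,11,0.411],[-259,-136,11,0.411],[-259,-136,11,0.411],[-259,-136,11,0.411]])

```text
time_s: 8.85
position: [0.5526, 0.0866, 0.2417]
tool_rot: [[-0.501, 0.865, 0.001], [0.865, 0.501, -0.0], [-0.0, 0.0, -1.0]]
ft_force: [-0.1, -0.1, -3.0]
grip_width: 0.0172
```

```bash
python3 - <<'E'
from h import *
st=env.observe()
plan((.5521,.0865,.240),120,st); print(st["ft_force"],st["wrist_torque"],st["grip_width"])
for n in ("wrist","top","side"):
    im=env.get_image(n); cv2.imwrite(f"pics/{n}7.png",im[:,:,::-1])
    if n=="side":zoom("pics/s7z.png",im,130,230,240,360,6)
    if n=="top":zoom("pics/t7z.png",im,130,230,210,330,6)
E
```

```text
t 8.85 pos [0.5526 0.0866 0.2417] yaw 120.06 q [ -3.2  22.3  71.7   0.   85.9 -33.3] 
 shift [ 0.2 -0.5  1.7] spin 0.001 n 0.0
[-0.05843028 -0.10084112 -2.95693944] [-0.04320821  0.06085387  0.01647788] 0.01723251151746751
```

View pics/wrist7.png

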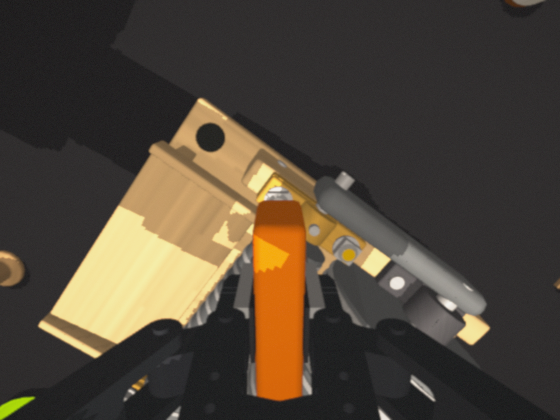

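View pics/s7z.png

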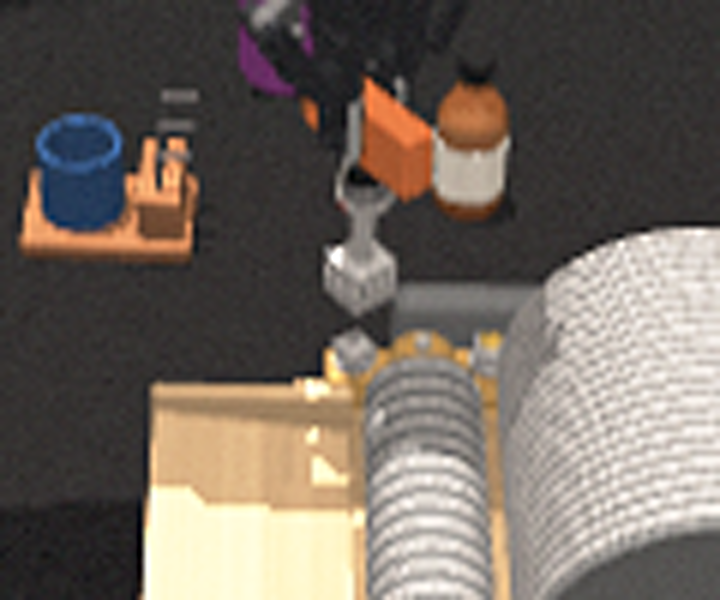

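View pics/t7z.png

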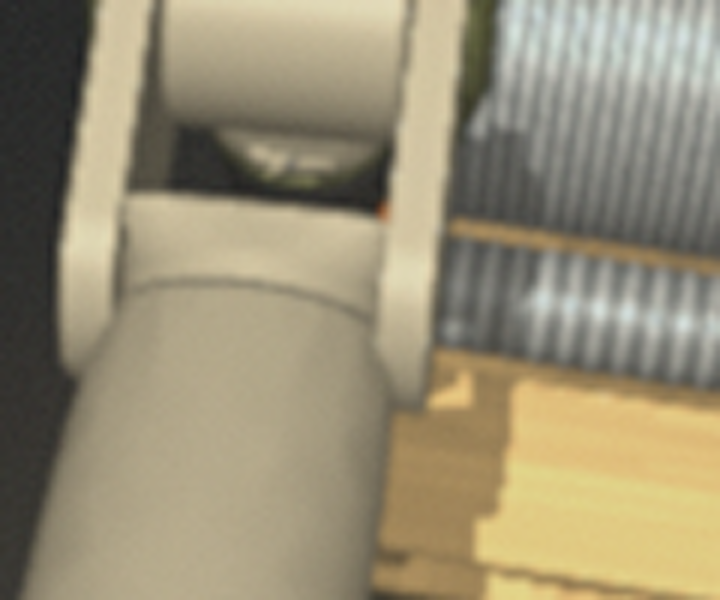

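```bash
python3 - <<'E'
from h import *
im=cv2.imread("pics/wrist7.png")[:,:,::-1]; zoom("pics/w7z.png",im,165,225,235,325,8)
st=env.observe(); print(st["position"])
for z in (.155,.118): print(proj("side",(.5526,.0856,z)),proj("wrist",(.5526,.0856,z),st))
E
```

```text
[0.5526162  0.08637498 0.24160521]
[177.84329516 299.40565319] [219.45144686 280.00552248]
[187.36391303 299.02755   ] [203.36166821 279.82755371]
```

View pics/w7z.png

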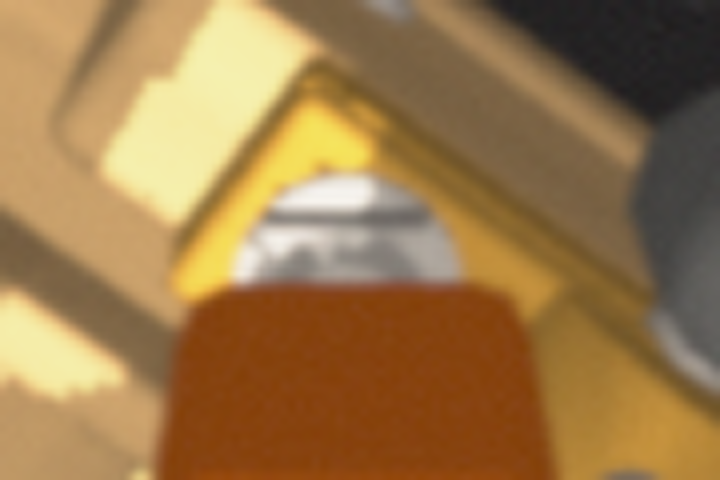

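move_arm(moves=[[0,-0.5,15,0],[0,-0.5,28,0],[0,-0.5,34,0],[0,-0.5,34,0]])

```text
time_s: 9.4
position: [0.552, 0.086, 0.2068]
tool_rot: [[-0.5, 0.866, -0.001], [0.866, 0.5, 0.0], [0.001, -0.001, -1.0]]
ft_force: [1.4, -0.3, -3.0]
grip_width: 0.0172
```

move_arm(moves=[[0,0,1,0],[0,0,2,0],[0,0,3,0],[0,0,3,0]])

```text
time_s: 9.8
position: [0.5524, 0.0861, 0.2049]
tool_rot: [[-0.5, 0.866, 0.001], [0.866, 0.5, 0.0], [-0.0, 0.001, -1.0]]
ft_force: [-0.5, 1.3, 0.2]
grip_width: 0.017
```

move_arm(moves=[[0,0,1,0],[0,0,2,0],[0,0,3,0],[0,0,3,0]])

```text
time_s: 10.2
position: [0.5519, 0.0861, 0.2008]
tool_rot: [[-0.5, 0.866, -0.001], [0.866, 0.5, 0.0], [0.001, -0.001, -1.0]]
ft_force: [-0.2, 1.9, -2.3]
grip_width: 0.0172
```

move_arm(moves=[[0.6,0.3,0,0],[0.6,0.3,1,0],[0.6,0.3,2,0],[0.6,0.3,2,0]])

```text
time_s: 10.6
position: [0.5522, 0.0866, 0.1992]
tool_rot: [[-0.5, 0.866, -0.0], [0.866, 0.5, 0.0], [0.0, -0.0, -1.0]]
ft_force: [-0.3, 1.8, -2.8]
grip_width: 0.0171
```

move_arm(moves=[[0,0,1,0],[0,0,2,0],[0,0,2,0],[0,0,2,0]])

```text
time_s: 11.0
position: [0.5523, 0.0866, 0.1981]
tool_rot: [[-0.5, 0.866, 0.001], [0.866, 0.5, -0.0], [-0.001, 0.001, -1.0]]
ft_force: [-2.4, 0.9, 5.5]
grip_width: 0.0174
```

```bash
cat > look.py <<'E'
from h import *
import sys
F=[];T=[];P=[];Y=[]
tag=sys.argv[1]
for n in ("side","side","side"):
    st=env.observe();F.append(st["ft_force"]);T.append(st["wrist_torque"]);P.append(st["position"]);Y.append(np.degrees(np.arctan2(st["tool_rot"][1,0],st["tool_rot"][0,0])))
    im=env.get_image(n)
st=env.observe()
print("t",st["time_s"],"F",np.mean(F,0).round(2),"T",np.mean(T,0).round(3),"P",np.mean(P,0).round(5),"yaw",np.mean(Y).round(2),"w",st["grip_width"].round(4), "q6",st["q"][5].round(1))
print(np.round(T,3).tolist())
zoom(f"pics/{tag}.png",im,135,215,260,340,7)
E
python3 look.py s8
```

```text
Traceback (most recent call last):
  File "look.py", line 9, in <module>
    print("t",st["time_s"],"F",np.mean(F,0).round(2),"T",np.mean(T,0).round(3),"P",np.mean(P,0).round(5),"yaw",np.mean(Y).round(2),"w",st["grip_width"].round(4), "q6",st["q"][5].round(1))
                                                                                                                                       ^^^^^^^^^^^^^^^^^^^^^^
AttributeError: 'float' object has no attribute 'round'
```

```bash
sed -i 's/st\["grip_width"\].round(4)/round(st["grip_width"],4)/' look.py; python3 look.py s8
```

```text
t 11.3 F [-1.75  0.9   5.62] T [ 0.368  0.662 -0.003] P [0.55234 0.08659 0.19814] yaw 120.02 w 0.0171 q6 -33.2
[[0.376, 0.664, 0.036], [0.369, 0.676, -0.038], [0.36, 0.646, -0.006]]
```

View pics/s8.png

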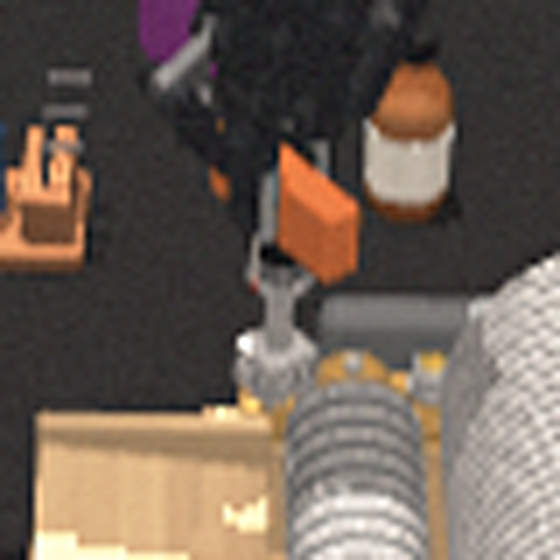

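move_arm(moves=[[0.3,0,-1,0],[1.2,0,-1,0],[1.2,0,-1,0],[1.2,0,0,0],[1.2,0,0,0]])

```text
time_s: 11.8
position: [0.552, 0.0872, 0.1981]
tool_rot: [[-0.5, 0.866, 0.002], [0.866, 0.5, -0.001], [-0.002, 0.001, -1.0]]
ft_force: [-0.5, -1.8, 6.1]
grip_width: 0.017
```

```bash
python3 look.py s9
```

```text
t 11.95 F [-0.72 -1.91  5.98] T [-0.519  0.223  0.024] P [0.55201 0.08722 0.1981 ] yaw 120.01 w 0.0168 q6 -33.1
[[-0.538, 0.218, 0.032], [-0.465, 0.211, 0.035], [-0.553, 0.241, 0.005]]
```

move_arm(moves=[[0,0,-1,0],[-0.6,-0.7,-1,0],[-0.6,-0.7,0,0],[-0.6,-0.7,0.5,0],[-0.6,-0.7,0.5,0]])

```text
time_s: 12.45
position: [0.5518, 0.0869, 0.1979]
tool_rot: [[-0.5, 0.866, 0.002], [0.866, 0.5, 0.0], [-0.001, 0.002, -1.0]]
ft_force: [-0.1, 0.5, 9.3]
grip_width: 0.017
```

```bash
python3 look.py s10
```

```text
t 12.6 F [-0.24  0.22  8.98] T [0.114 0.055 0.006] P [0.5518  0.08693 0.19791] yaw 120.02 w 0.0172 q6 -33.2
[[0.164, 0.089, 0.017], [0.041, 0.038, -0.043], [0.138, 0.038, 0.044]]
```

View pics/s10.png

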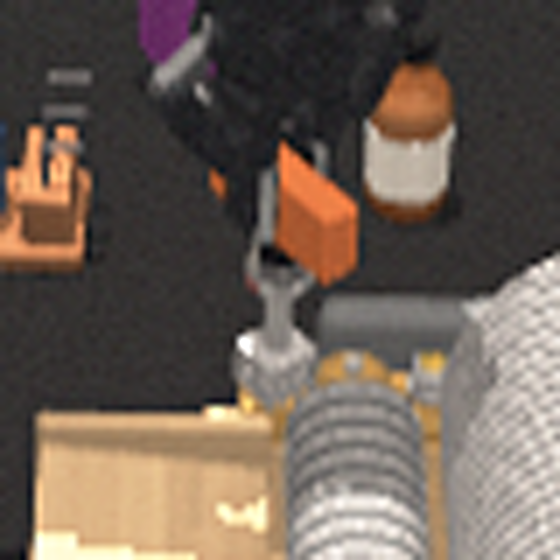

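move_arm(moves=[[0,0.1,0,0.08],[0,0.2,0,0.16],[0,0.2,0,0.22],[0,0.3,0,0.28],[0,0.3,0,0.28]])

```text
time_s: 13.1
position: [0.5518, 0.0874, 0.1977]
tool_rot: [[-0.24, 0.971, 0.002], [0.971, 0.24, 0.001], [0.0, 0.002, -1.0]]
ft_force: [-0.9, 1.1, 8.9]
grip_width: 0.017
```

```bash
python3 look.py s11; python3 - <<'E'
from h import *
im=env.get_image("wrist"); cv2.imwrite("pics/w11.png",im[:,:,::-1])
E
```

```text
t 13.25 F [-1.07  1.15  8.56] T [ 0.368  0.177 -0.002] P [0.55176 0.08737 0.19771] yaw 103.95 w 0.0171 q6 -17.2
[[0.354, 0.184, 0.004], [0.383, 0.191, 0.037], [0.367, 0.156, -0.045]]
```

View pics/s11.png

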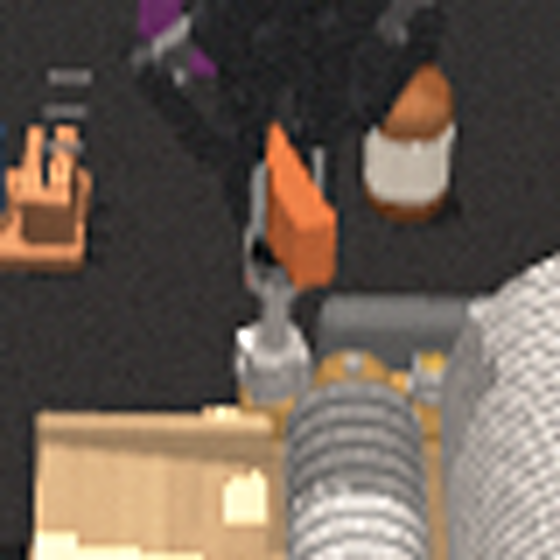

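View pics/w11.png

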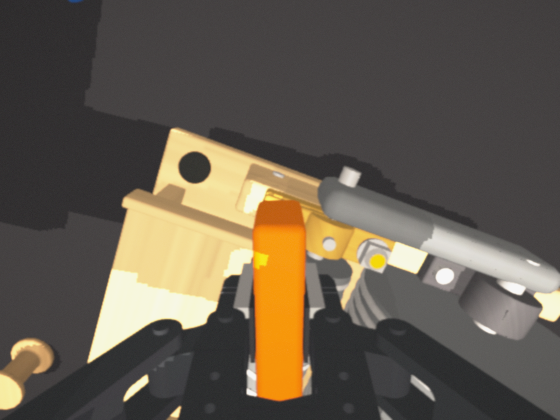

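move_arm(moves=[[0,0.1,0,0.05],[0,0.1,0,0.1],[0,0.1,0,0.14]])

```text
time_s: 13.6
position: [0.552, 0.0875, 0.1977]
tool_rot: [[-0.102, 0.995, 0.002], [0.995, 0.102, 0.001], [0.001, 0.002, -1.0]]
ft_force: [-0.3, 1.8, 6.9]
grip_width: 0.0172
```

```bash
python3 look.py s12
```

```text
t 13.75 F [-0.38  1.58  7.03] T [ 0.476 -0.007  0.06 ] P [0.55197 0.08752 0.19769] yaw 95.85 w 0.0166 q6 -9.1
[[0.523, -0.058, 0.081], [0.435, 0.008, 0.066], [0.47, 0.031, 0.033]]
```

move_arm(moves=[[0.3,0,0,0.05],[0.3,0.1,0,0.1],[0.3,0.1,0,0.12]])

```text
time_s: 14.05
position: [0.5522, 0.0877, 0.1977]
tool_rot: [[0.017, 1.0, 0.002], [1.0, -0.017, 0.001], [0.001, 0.002, -1.0]]
ft_force: [0.1, 1.9, 7.0]
grip_width: 0.0171
```

```bash
python3 look.py s13
```

```text
t 14.2 F [0.36 1.35 7.09] T [ 0.346 -0.182  0.048] P [0.55219 0.0877  0.19769] yaw 89.02 w 0.0166 q6 -2.2
[[0.378, -0.162, 0.069], [0.356, -0.205, 0.025], [0.304, -0.18, 0.051]]
```

move_arm(moves=[[0,0.1,0,0.05],[0,0.1,0,0.1],[0,0.1,0,0.1]])

```text
time_s: 14.5
position: [0.5525, 0.0878, 0.1976]
tool_rot: [[0.117, 0.993, 0.003], [0.993, -0.117, 0.001], [0.001, 0.003, -1.0]]
ft_force: [1.5, 1.8, 5.3]
grip_width: 0.0167
```

```bash
python3 look.py s14
```

```text
t 14.65 F [1.35 1.99 5.55] T [ 0.442 -0.424  0.149] P [0.55251 0.08779 0.19757] yaw 83.35 w 0.0172 q6 3.5
[[0.445, -0.431, 0.203], [0.446, -0.378, 0.111], [0.435, -0.462, 0.132]]
```

move_arm(moves=[[0.2,0.2,0,0.03],[0.2,0.3,0,0.05]])

```text
time_s: 14.85
position: [0.5527, 0.0879, 0.1975]
tool_rot: [[0.165, 0.986, 0.003], [0.986, -0.165, 0.001], [0.001, 0.002, -1.0]]
ft_force: [1.5, 0.9, 6.1]
grip_width: 0.017
```

```bash
python3 look.py s15
```

```text
t 15.0 F [1.18 1.11 6.12] T [ 0.346 -0.303  0.392] P [0.55273 0.08787 0.19755] yaw 80.47 w 0.0169 q6 6.3
[[0.349, -0.28, 0.391], [0.31, -0.294, 0.405], [0.379, -0.337, 0.381]]
```

move_arm(moves=[[0.1,0.2,0,0.03],[0.1,0.2,0,0.05]])

```text
time_s: 15.2
position: [0.5529, 0.0879, 0.1976]
tool_rot: [[0.214, 0.977, 0.002], [0.977, -0.214, 0.001], [0.001, 0.002, -1.0]]
ft_force: [2.7, 1.7, 4.9]
grip_width: 0.0169
```

```bash
python3 look.py s16;  python3 - <<'E'
from h import *
im=env.get_image("wrist"); cv2.imwrite("pics/w16.png",im[:,:,::-1]);zoom("pics/w16z.png",im,195,315,210,350,5)
E
```

```text
t 15.35 F [1.48 1.39 5.82] T [ 0.266 -0.264  0.391] P [0.55289 0.0879  0.19754] yaw 77.61 w 0.017 q6 9.2
[[0.263, -0.285, 0.387], [0.283, -0.27, 0.431], [0.254, -0.238, 0.355]]
```

View pics/s16.png

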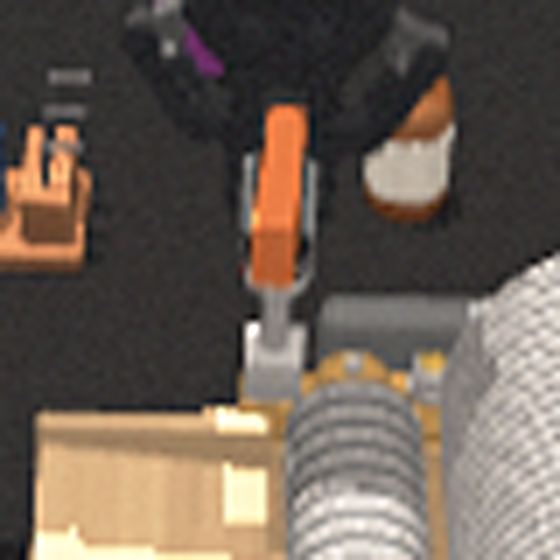

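View pics/w16z.png

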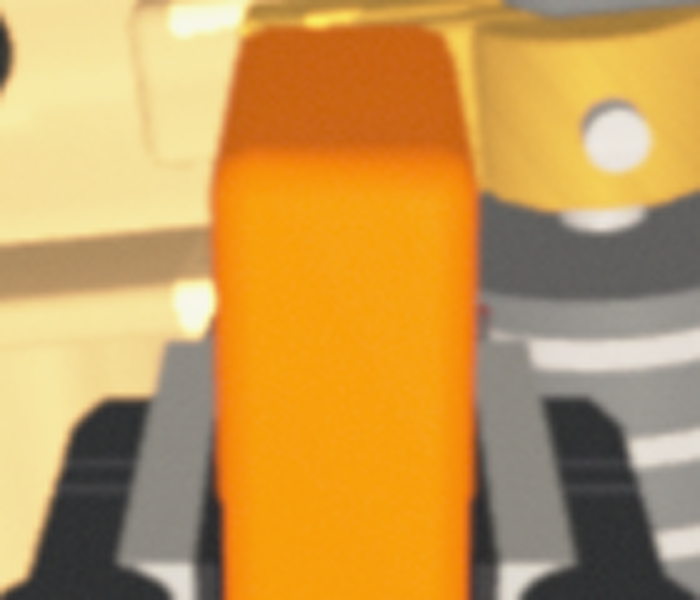

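move_arm(moves=[[0.1,0.2,0,0.05],[0.1,0.3,0,0.1],[0.1,0.3,0,0.1]])

```text
time_s: 15.7
position: [0.5532, 0.0879, 0.1975]
tool_rot: [[0.311, 0.95, 0.002], [0.95, -0.311, 0.001], [0.001, 0.002, -1.0]]
ft_force: [1.1, 1.1, 6.1]
grip_width: 0.0169
```

```bash
python3 look.py s17;  python3 - <<'E'
from h import *
im=env.get_image("wrist"); zoom("pics/w17z.png",im,195,315,210,350,5)
E
```

```text
t 15.85 F [1.03 0.76 5.96] T [ 0.237 -0.242  0.348] P [0.55318 0.08787 0.19754] yaw 71.91 w 0.0167 q6 14.9
[[0.261, -0.259, 0.297], [0.231, -0.212, 0.379], [0.219, -0.257, 0.367]]
```

View pics/s17.png

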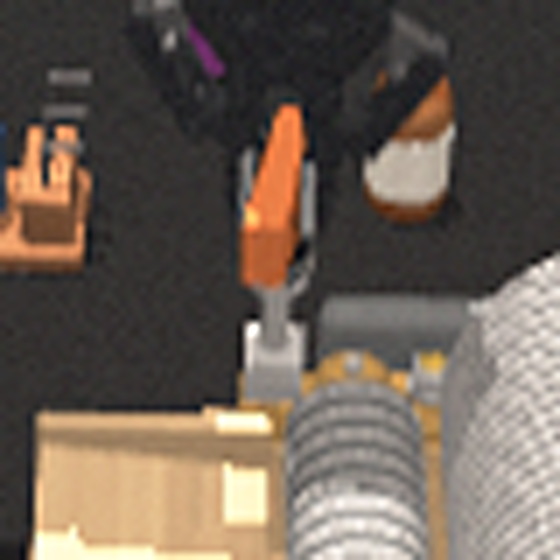

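View pics/w17z.png

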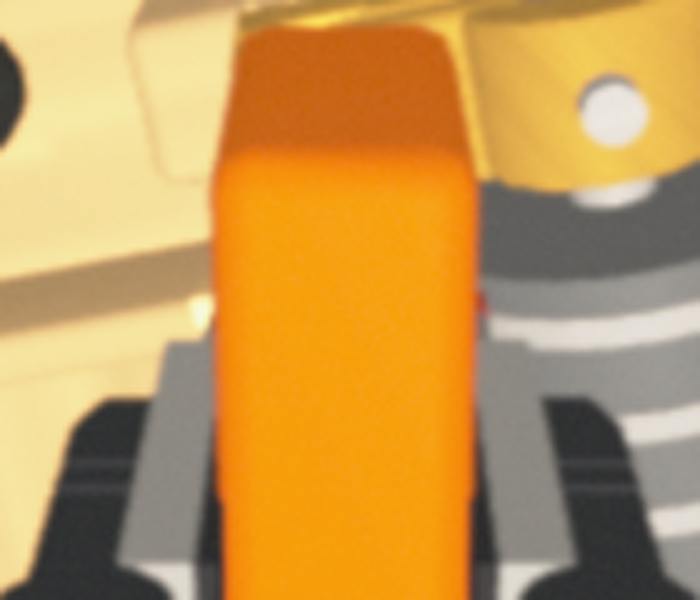

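move_arm(moves=[[0,0,0,-0.03],[0,0,0,-0.05],[0,0,-2,-0.05],[0,0,-5,-0.05],[0,0,-9,-0.05],[0,0,-14,-0.05],[0,0,-20,-0.05],[0,0,-40,-0.05],[0,0,-52,-0.05],[0,0,-52,-0.05],[0,0,-52,-0.05]])

```text
time_s: 17.0
position: [0.5523, 0.0875, 0.2485]
tool_rot: [[0.263, 0.965, -0.001], [0.965, -0.263, -0.0], [-0.0, -0.001, -1.0]]
ft_force: [0.3, -1.1, -3.2]
grip_width: 0.017
```

```bash
python3 look.py s18;  python3 - <<'E'
from h import *
st=env.observe()
im=env.get_image("wrist");cv2.imwrite("pics/w18.png",im[:,:,::-1])
plan((.4251,.3494,.255),143.6,st)
E
```

```text
t 17.15 F [ 0.26 -0.53 -3.44] T [ 0.005 -0.004  0.013] P [0.5522  0.08751 0.24822] yaw 74.75 w 0.0173 q6 12.1
[[-0.006, 0.043, 0.004], [-0.017, -0.018, 0.017], [0.037, -0.038, 0.017]]
t 17.15 pos [0.5523 0.0875 0.248 ] yaw 74.76 q [-3.1 22.1 71.  -0.  87.  12.1] 
 shift [ 219.2 -191.6   -6.7] spin -1.202 n 8.0
```

View pics/s18.png

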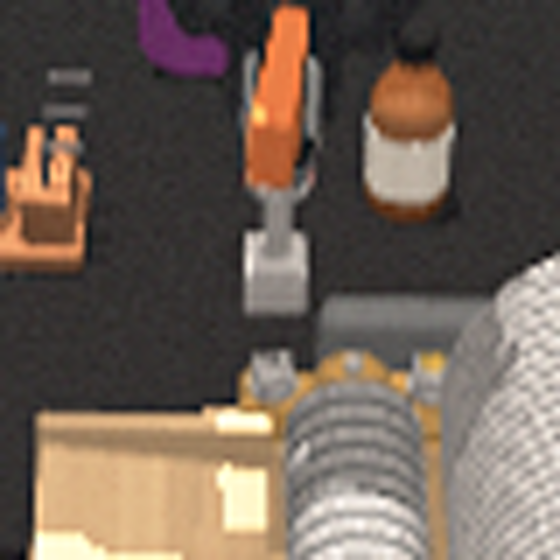

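View pics/w18.png

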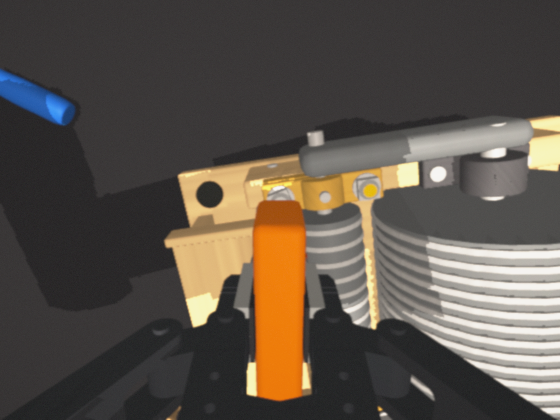

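move_arm(moves=[[20,-17,-7,-0.1],[219,-192,-7,-1.202],[219,-192,-7,-1.202],[219,-192,-7,-1.202],[219,-192,-7,-1.202],[219,-192,-7,-1.202],[219,-192,-7,-1.202],[219,-192,-7,-1.202],[219,-192,-7,-1.202],[219,-192,-7,-1.202],[219,-192,-7,-1.202],[219,-192,-7,-1.202],[219,-192,-7,-1.202]])

```text
time_s: 18.5
position: [0.425, 0.3491, 0.2558]
tool_rot: [[-0.805, 0.594, -0.0], [0.594, 0.805, -0.0], [0.0, -0.0, -1.0]]
ft_force: [0.2, 0.7, -3.1]
grip_width: 0.0171
```

```bash
python3 look.py s19;  python3 - <<'E'
from h import *
st=env.observe()
im=env.get_image("wrist");cv2.imwrite("pics/w19.png",im[:,:,::-1])
im=env.get_image("side");zoom("pics/s19.png",im,90,190,205,305,6)
plan((.4251,.3494,.1026),143.6,st)
E
```

```text
t 18.65 F [-0.28  0.43 -3.15] T [-0.029  0.023  0.02 ] P [0.42503 0.34915 0.25579] yaw 143.58 w 0.0174 q6 -26.5
[[-0.047, 0.041, -0.024], [0.024, 0.025, 0.046], [-0.062, 0.003, 0.039]]
t 18.65 pos [0.425  0.3492 0.2558] yaw 143.6 q [ 27.1  20.9  71.7   0.   87.4 -26.5] 
 shift [  0.    0.2 153.2] spin 0.0 n 3.1
```

View pics/s19.png

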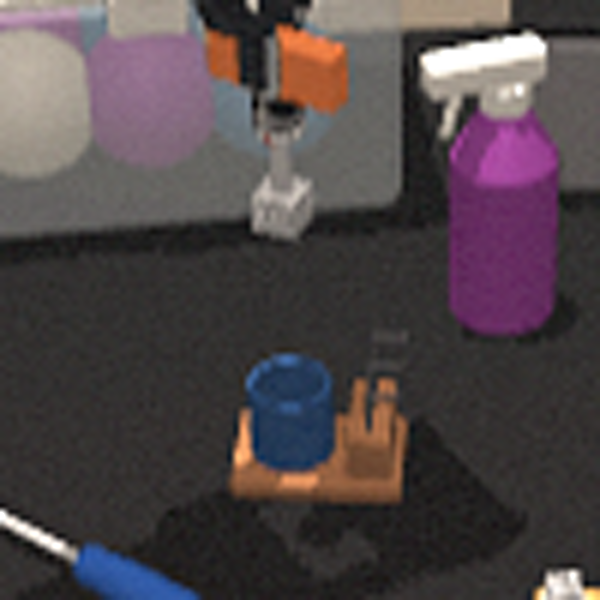

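View pics/w19.png

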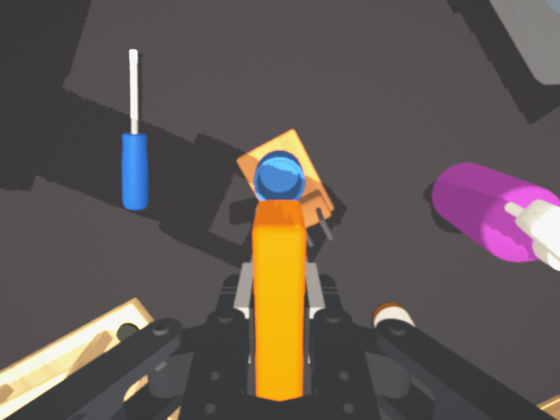

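move_arm(moves=[[0,0,45,0],[0,0,85,0],[0,0,102,0],[0,0,110,0],[0,0,118,0],[0,0,126,0],[0,0,126,0]])

```text
time_s: 19.45
position: [0.4249, 0.3493, 0.1295]
tool_rot: [[-0.805, 0.593, -0.0], [0.593, 0.805, -0.0], [0.0, -0.0, -1.0]]
ft_force: [-0.0, 0.5, -1.3]
grip_width: 0.0173
```

```bash
python3 look.py s20
```

```text
t 19.6 F [ 0.42  0.29 -2.41] T [ 0.017 -0.019 -0.014] P [0.42506 0.34934 0.13   ] yaw 143.63 w 0.0171 q6 -26.5
[[0.033, -0.03, -0.009], [0.034, 0.007, -0.009], [-0.017, -0.032, -0.023]]
```

No contact, socket is inside the cup. Lowering to the floor.

move_arm(moves=[[0,0,8,0],[0,0,16,0],[0,0,22,0],[0,0,25,0],[0,0,26.5,0],[0,0,26.5,0]])

```text
time_s: 20.2
position: [0.425, 0.3493, 0.1032]
tool_rot: [[-0.805, 0.593, -0.0], [0.593, 0.805, -0.0], [0.0, -0.0, -1.0]]
ft_force: [0.4, -0.2, -3.1]
grip_width: 0.0172
```

```bash
python3 look.py s21
```

```text
t 20.35 F [ 0.21 -0.   -2.84] T [-0.005 -0.004  0.049] P [0.42503 0.34932 0.10337] yaw 143.63 w 0.0167 q6 -26.5
[[-0.01, -0.025, 0.057], [-0.008, 0.007, 0.035], [0.002, 0.006, 0.055]]
```

move_arm(moves=[[0,0,0.5,0],[0,0,1,0],[0,0,1,0]])

```text
time_s: 20.65
position: [0.425, 0.3494, 0.1027]
tool_rot: [[-0.805, 0.593, 0.001], [0.593, 0.805, 0.0], [-0.0, 0.001, -1.0]]
ft_force: [-0.8, -0.5, 0.4]
grip_width: 0.017
```

```bash
python3 look.py s22
```

```text
t 20.8 F [-0.71 -0.48  1.32] T [-0.06   0.146  0.   ] P [0.42506 0.34938 0.10269] yaw 143.63 w 0.0169 q6 -26.5
[[-0.004, 0.106, -0.029], [-0.071, 0.19, 0.032], [-0.107, 0.143, -0.003]]
```

move_arm(moves=[[0,0,0,0],[0,0,0,0],[0,0,0,0],[0,0,0,0],[0,0,0,0],[0,0,0,0],[0,0,0,0],[0,0,0,0]], grip=0)

```text
time_s: 21.6
position: [0.425, 0.3493, 0.1023]
tool_rot: [[-0.805, 0.593, 0.0], [0.593, 0.805, 0.0], [-0.0, 0.0, -1.0]]
ft_force: [-0.6, 0.4, 0.3]
grip_width: 0.0854
```

```bash
python3 - <<'E'
from h import *
st=env.observe();print(st["grip_width"],st["ft_force"])
im=env.get_image("wrist");cv2.imwrite("pics/w23.png",im[:,:,::-1])
E
```

```text
0.0853705402156898 [-0.59558497  0.4236661   0.31481257]
```

View pics/w23.png

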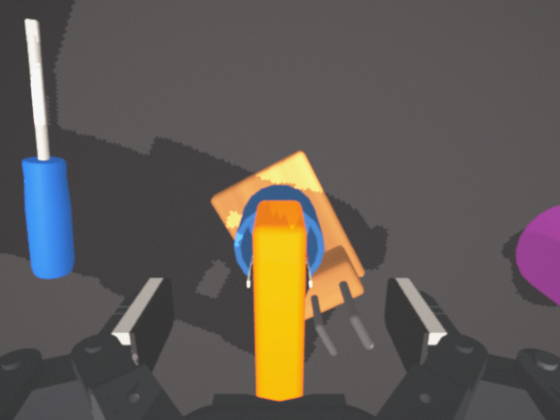

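move_arm(moves=[[0,0,-20,0],[0,0,-60,0],[0,0,-110,0],[0,0,-134,0],[0,0,-134,0],[0,0,-134,0]])

```text
time_s: 22.25
position: [0.4247, 0.3492, 0.236]
tool_rot: [[-0.805, 0.593, -0.0], [0.593, 0.805, -0.0], [0.0, -0.0, -1.0]]
ft_force: [-0.6, -0.0, 0.2]
grip_width: 0.0853
```

```bash
python3 - <<'E'
from h import *
st=env.observe()
im=env.get_image("wrist");cv2.imwrite("pics/w24.png",im[:,:,::-1]);zoom("pics/w24z.png",im,140,272,230,340,5)
im=env.get_image("side");zoom("pics/s24.png",im,120,185,225,300,8)
plan((.553,.083,.2385),142,st)
E
```

```text
t 22.25 pos [0.4247 0.3492 0.236 ] yaw 143.63 q [ 27.1  21.6  73.9   0.   84.5 -26.5] 
 shift [-261.1 -138.3   -2.5] spin 0.028 n 5.9
```

View pics/w24z.png

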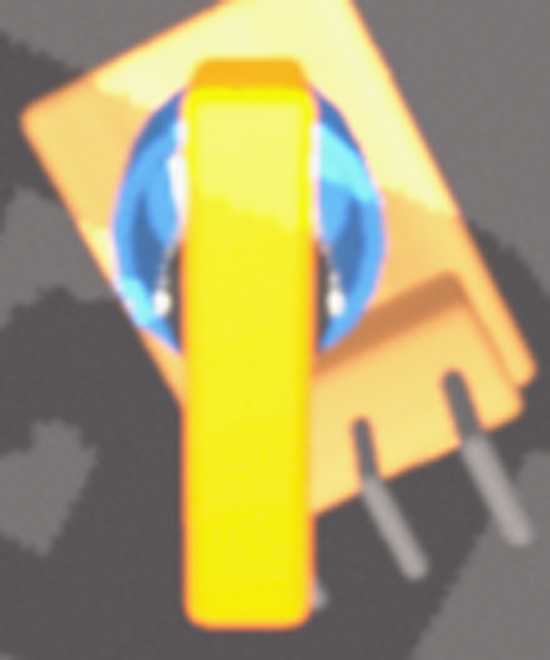

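View pics/s24.png

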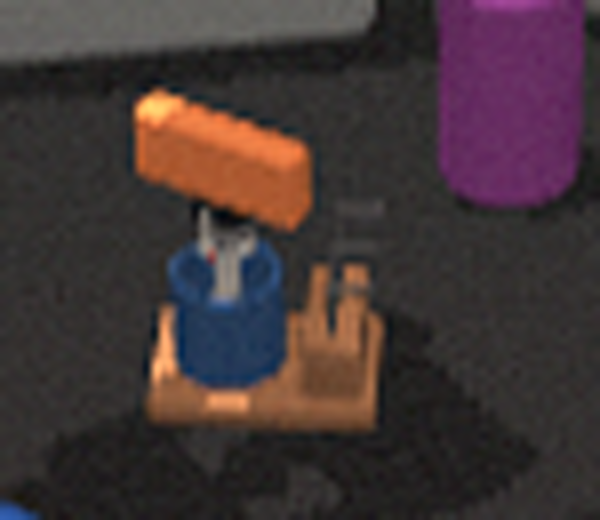

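move_arm(moves=[[0,0,-30,0],[-261,-138,-30,0.028],[-261,-138,-30,0.028],[-261,-138,-30,0.028],[-261,-138,-30,0.028],[-261,-138,-30,0.028],[-261,-138,-30,0.028],[-261,-138,-2,0.028],[-261,-138,-2,0.028],[-261,-138,-2,0.028]])

```text
time_s: 23.35
position: [0.5528, 0.0838, 0.2378]
tool_rot: [[-0.789, 0.615, -0.002], [0.615, 0.789, 0.0], [0.002, -0.001, -1.0]]
ft_force: [-0.2, 0.7, 0.3]
grip_width: 0.0854
```

```bash
python3 - <<'E'
from h import *
st=env.observe(); im=env.get_image("wrist"); cv2.imwrite("pics/w25.png",im[:,:,::-1])
plan((.428,.350,.25),142,st); zoom("pics/w25z.png",im,172,232,241,321,10)
E
```

```text
t 23.35 pos [0.5528 0.0838 0.2378] yaw 142.05 q [ -3.5  22.5  72.1   0.   85.5 -55.6] 
 shift [262.2 133.1 -11.8] spin 0.001 n 5.9
```

View pics/w25z.png

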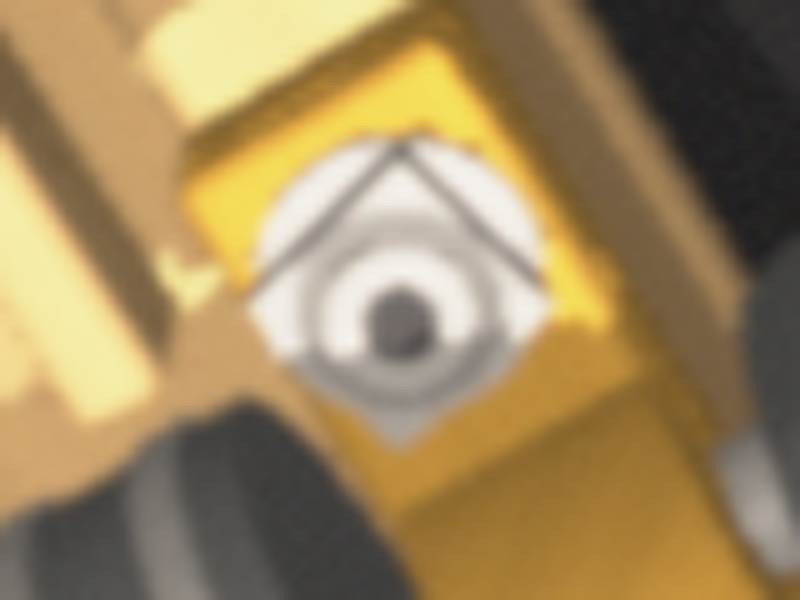

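```bash
python3 - <<'E'
from rig import env
print(env.close_job())
E
```

```text
the job is handed in; nothing more can be done
None
```

The key was taken from its cup, set on the loose screw (left frame, front), and turned clockwise until it slipped by about ten degrees. It now stands upright in its cup, released, and the job was handed in at about 23 s.

**Fit on the screw:** The key went down under about 12 N with the side forces near zero. I judged it fully home from contact heights, since the pictures are too coarse to show it.

**Torque and slip:** The torque ran at about 0.05 N m, rose, then held at 0.35 to 0.39 N m while the handle kept turning and the socket stood still. I stopped there.
- From where the torque levelled off, the slip is about 8.5 to 11.5°.
- From the screw's final angle with the nominal play it comes to nearer 14°, so the two checks differ by a few degrees.
- The red and white marks moved apart by about one pixel, in line with roughly 10°.

**Screw:** Its flats now stand about 23° (0.40 rad) clockwise of where they began. Before lifting I eased the handle back about 3° to relieve the torque, which is well within the socket's play. I have no sign the screw turned back.

**Last pictures:** The key is upright in its cup with the gripper clear of it. Nothing else looked moved in the wrist and side views; I took no final full-table picture.

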